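Short spin on the bench microcentrifuge

ROBOT

A 7-joint arm with a two-finger parallel gripper is mounted at the origin on a cart in front of the work surface, level with it; the furniture and walls round the work are solid. World frame = base frame: x ahead of the robot, y to its left, z up, the work surface at z = 0. Lengths are in m, angles in rad, forces in N, time in s.
With the tool pointing down it reaches from about 0.425 to 0.875 m from the base axis. Payload 4.7 kg.
Tool frame: the origin (TCP) lies at the very end of the fingers, on their centre line; the grasp point (between the pads) lies arm.tcp_to_grasp behind it (arm.tcp_to_grasp is the distance from the TCP to the grasp point, in m); z points along the fingers, y is the line along which they close (so a half turn about z gives the same grasp; the last joint's range is limited). The gripper opens to 85 mm and grips with 20 to 120 N. Pads are 22 mm wide; open, the fingers measure 114 mm over their backs; the gripper's body (76 mm by 85 mm) begins 54 mm behind the grasp point. The pads swing forward as they close: fully open they stand 13 mm farther back than shut.
Start: joints at [-1.202, 0.321, -0.07, 1.45, 0.023, 1.371, -0.057], TCP at [0.226, 0.61, 0.231] pointing down, gripper open.
Joint ranges: [-2.86, 2.86], [-0.3, 2.09], [-1.38, 1.24], [0.06, 2.45], [-1.56, 4.7], [0.09, 2.05], [-2.69, 2.69]. Speed limits (rad/s): [2.57, 2.57, 3.14, 3.14, 3.14, 3.14, 3.14].

INTERFACE

Orientations are given as a unit quaternion [w, x, y, z].
In Python, from cell import arm gives the robot as it stands. The module is installed in compiled form; this text tells all that it offers.
- The arm moves only by the tool move_arm, never from a script. Its argument "commands" is a list of rows, each a list of 3 entries, a list of its own where there are three numbers: the shift along the tool's x, y, z in m, then the turn, a rotation vector about the tool's x, y, z in degrees, then the finger opening in m, from 0 to 0.0854. A call has 1 to 10 rows; each row is the pose to reach, as a shift and turn from the pose commanded when the call began, along the tool's axes at that moment; what a row does not reach only later rows make up. A row lasts 1/12 s, in which the tool goes at most 41.7 mm and 7.16 degrees, less where a joint would pass 70% of its speed; a pose out of reach is approached as far as the arm can. A call with a gripper value outside its range is refused whole. The fingers move at their own pace and stop on an object; "squeeze" is the grip in N (left out, the last holds). Time passes only in rows, so rows that repeat a pose let the fingers close. It gives the time, the measured TCP pose, the force, the opening and the grip force at its end, in the units of the state.
- arm.observe(): the state, without advancing time (a new reading comes with each control period).
- arm.grab_frame(name): name is "side" or "top"; returns (picture, depth): 480x640x3 uint8, blue, green, red; 480x640 float32, m along the optical axis (not along the pixel's ray), 0 where there is no reading.
- arm.camera_info(name): a dict with "fovy" (degrees; the focal length in pixels is half the picture's height over the tangent of half this angle, whatever the lens; pixels are square), "cx", "cy" (the principal point, pixels), "extrinsics" (4x4, takes a point from camera to world coordinates). Camera axes: x right, y up, looking along -z (the intrinsics and any distortion apply to the point x, -y, -z); pixel columns grow to the right and rows downward; lengths in m; the calibration is good to about 2 mm. A picture is of the moment at which its call begins. camera_info takes no time and is no camera call.
- arm.close_job(): hands the job in; it is judged then, once.
The state is a dict: "clock": time; "q": joint angles; "qd": joint speeds; "tau": joint torques, N m; "position": TCP position; "orientation": TCP orientation; "force": force on the tool from outside, world axes, zero at the start; "ft_torque": the same for the moment, N m; "grip_width": finger opening in m; "grip_force": force on a finger pad.
Only numpy, scipy, OpenCV 4.12 (cv2) and the standard library are available. Lean on these libraries where they do the work, as an engineer would, in place of code of your own. Each camera call takes 0.05 s, during which the arm holds its last target. There are 200 camera calls.

TASK

Give the tubes that are loaded in the bench microcentrifuge a short spin, using only the closed fingers to push and press; grasp and lift nothing. First press the open lid down until its catch holds it shut by itself, only then press down the far end of the mains rocker to switch the machine on, and last press the wide oblong short-spin key at the right of the panel fully in and keep it pressed: your program finishes while still holding that key down. Leave the round timed-start key and the things standing about the machine alone.

Things in the scene. Friction and masses are not known exactly. Their poses are not given: they have to be found in the camera images.
- centrifuge: White bench microcentrifuge, fixed, 200 mm wide, 280 deep, deck 95 high. Origin: centre of its underside; x to its back, y to its left, z up; its front faces roughly the robot. The front panel slopes 20 degrees; on it from left to right: black mains rocker, round key, oblong key. The small slide on the deck, right of the lid's tab, frees the catch when pushed back: not needed.
- lid (a joint): Lid hinge, rad: 0 shut, grows as it opens; starts at 0.55 to 0.95. Stays where left between about 0.4 and 1.2; below that a spring raises it again unless the catch has snapped in. Closing takes about 2 N at the tab, up to 8 N over the last 12 mm, where the catch snaps over; held by the catch it reads about 0.01.
- lid_hinge (a point): Middle of the lid's hinge axis, which runs along the machine's y; 131 mm behind the machine's origin, 103 mm above the bench. Its frame turns with the lid: x from the tab to the hinge, z out of the lid's upper face.
- lid_tab (a point): Where to press the lid: middle of the upper face of its front tab (50 mm wide, 12 thick), 20 mm from the free edge; seen from the hinge axis 158 mm forward and 6 mm up in the lid's frame. Behind it the white disc lid (166 mm) domes up to 17 mm above the axis plane. Moves with the lid; shut, it is 109 mm above the bench. z out of the upper face.
- rocker (a joint): Mains rocker in rad: 0 off (its end near the robot down), 0.34 on (its far end down, flush). Over-centre: it snaps over at 0.17 and stays; needs about 2 N at its raised end.
- rocker_far_end (a point): On the upper face of the raised far half of the black rocker (34 mm up the slope, 22 wide, in a 40 x 30 mm frame, left on the panel), 12 mm from its pivot towards the panel's upper end. Switched on, it has gone down by about 4 mm and stands 5.5 mm out of the panel. z out of that half's face.
- short_spin_key (a joint): Travel of the oblong key in m: 0 free, 0.004 fully in; springs back; about 5 N hold it fully in.
- short_spin_key_top (a point): Centre of the top of the grey oblong short-spin key, 36 mm wide and 18 mm up the slope, standing 8 mm out of the panel at its right. z points out of the panel (20 degrees from vertical, towards the robot); the key moves along it.
- start_key (a joint): Travel of the round key in m: 0 free, 0.004 fully in. To be left alone.
- start_key_top (a point): Centre of the top of the grey round timed-start key, 22 mm diameter, standing 8 mm out of the panel near its middle, 68 mm to the left of the short-spin key. To be left alone.
- tube_rack: Loose white tube rack with a few tubes, 62 x 110 x 50 mm, left of the machine; origin at the centre of its underside. Leave alone.
- weighing_bottle_a: Loose small glass weighing bottle, 42 mm diameter, 44 mm high, before the machine on the left; origin at its underside. Leave alone.
- tweezers_1: Loose steel tweezers, 157 mm long, lying on the bench left of the rack; origin at their underside. Leave alone.
- beaker_small: Loose 100 ml beaker, 65 mm wide, 78 mm high, at the right of the machine; origin at its underside. Leave alone.
- dropper_bottle: Loose brown dropper bottle with a black cap, 44 mm diameter, 85 mm high, left of the machine, behind the rack; origin at its underside. Leave alone.
- orange_cap_1: Loose plastic screw cap, 53 mm diameter, 24 mm high, on the bench close before the machine; origin at its underside. Leave alone.

How it is judged:
By the outcome, as a careful person would: the job done as asked, in the order asked, and still so for the second after the job is handed in, while the arm keeps its last pose, push and grip.
It also fails if it takes over 38 s, if anything falls off the work surface, if the arm or the gripper's body presses on something with over 40 N, if the wrist force passes 120 N, or if a joint passes its speed limit or range.

## Working session

There is one attempt and no reset: what is moved stays moved. The work goes in short steps, Python scripts to look and compute and a tool call to move; the robot and the scene stay as the last step left them, time stands still between calls to the robot, and variables do not carry over. Pictures are saved under pics/ and viewed, at most 10 in all, crops included, and the job is handed in when it is done.

Besides the shell and the picture viewer there is one more tool, called as name([rows], argument=value, ...), one row to a line, values as JSON. move_arm: Moves the arm, as the interface text tells. Its arguments: {"type":"object","properties":{"commands":{"type":"array","items":{"type":"array"}},"squeeze":{"type":"number"}},"required":["commands"]}

```bash
mkdir -p pics; cat > h.py <<'E'
import numpy as np, cv2
from cell import arm
def cam(n):
    i=arm.camera_info(n); f=240/np.tan(np.radians(i["fovy"])/2); return f,i["cx"],i["cy"],np.array(i["extrinsics"]),i
def pts(n,d):
    f,cx,cy,E,_=cam(n); v,u=np.mgrid[:480,:640]
    P=np.stack([(u-cx)/f*d,-(v-cy)/f*d,-d,np.ones_like(d)],-1)
    return (P@E.T)[...,:3]
E
python3 - <<'E'
from h import *
for n in ("side","top"):
    im,d=arm.grab_frame(n); cv2.imwrite(f"pics/{n}0.png",im); np.savez(f"{n}0.npz",im=im,d=d,P=pts(n,d))
    print(n,cam(n)[4])
s=arm.observe();print({k:np.round(v,3) for k,v in s.items()})
E
```

```text
side {'fovy': 43.09575654282512, 'cx': 312.9428345896788, 'cy': 241.21193610491392, 'extrinsics': array([[ 0.87751929,  0.27205054, -0.39490301,  0.09705798],
       [-0.47941249,  0.51678362, -0.70929426, -0.46662051],
       [ 0.01111552,  0.81174084,  0.58391203,  0.71487592],
       [ 0.        ,  0.        ,  0.        ,  1.        ]])}
top {'fovy': 47.60351086970929, 'cx': 308.7959015150864, 'cy': 250.09463196713992, 'extrinsics': array([[ 0.00789091,  0.9902719 , -0.1389219 ,  0.37987138],
       [-0.99935018,  0.00292332, -0.03592599,  0.27598301],
       [-0.03517039,  0.13911512,  0.98965147,  1.08932043],
       [ 0.        ,  0.        ,  0.        ,  1.        ]])}
{'clock': np.float64(0.1), 'q': array([-1.202,  0.322, -0.07 ,  1.452,  0.023,  1.371, -0.057]), 'qd': array([-0.001, -0.001,  0.001, -0.001, -0.   ,  0.   , -0.001]), 'tau': array([-0.0000e+00, -4.9488e+01, -3.8400e-01, -3.1521e+01,  1.3000e-02,
        7.0000e-03,  0.0000e+00]), 'position': array([0.226, 0.609, 0.23 ]), 'orientation': array([-0.   ,  0.176,  0.984, -0.001]), 'force': array([-0.414,  0.386,  0.709]), 'ft_torque': array([ 0.037, -0.019, -0.03 ]), 'grip_force': np.float64(0.0), 'grip_width': np.float64(0.085)}
```

View pics/top0.png

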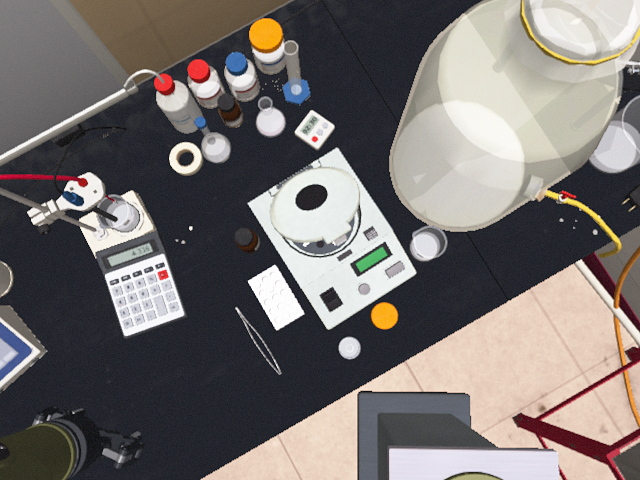

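View pics/side0.png

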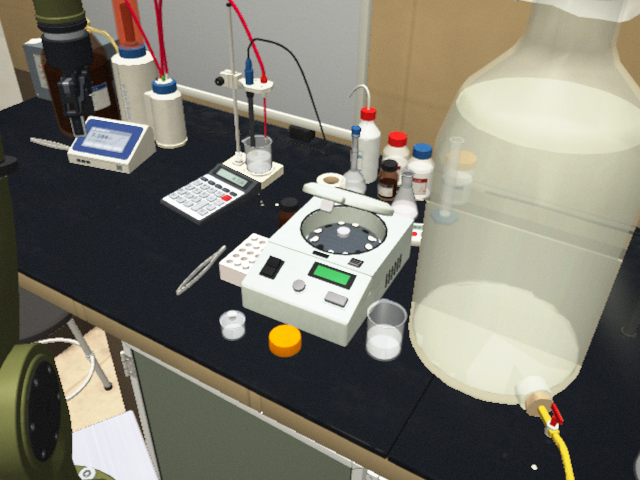

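The top view shows the rocker at (331,298), round key at (364,289), oblong key at (395,269), and the lid disc around (315,205). In the side view the rocker is at (270,267), the keys at (299,286) and (336,298), and the lid tab near (325,204).

```bash
python3 - <<'E'
from h import *
T=np.load("top0.npz");S=np.load("side0.npz")
def med(P,u,v,r=2):
    return np.round(np.nanmedian(P[v-r:v+r+1,u-r:u+r+1].reshape(-1,3),0),4)
for n,u,v in (("rock",331,298),("round",364,289),("key",395,269)): print("top",n,med(T["P"],u,v))
for n,u,v in (("rock",270,267),("round",299,286),("key",336,298),("tab",326,204),("lidmid",345,196)): print("side",n,med(S["P"],u,v))
# sub-pixel grey key centroids in both views
def ray(n,u,v):
    f,cx,cy,E,_=cam(n); r=E[:3,:3]@np.array([(u-cx)/f,-(v-cy)/f,-1]); return E[:3,3],r
# corners in top at z=.095 (deck) 
for u,v in ((338,150),(248,203),(325,327),(415,272)):
    o,r=ray("top",u,v); print("corner",np.round(med(T["P"],u,v),3))
# deck points
P=T["P"];z=P[...,2]
for v in range(160,325,10): print(v,[int(1000*z[v,u]) for u in range(250,420,10)])
c=cv2.resize(S["im"][165:325,215:425],None,fx=3.6,fy=3.6,interpolation=cv2.INTER_CUBIC);cv2.imwrite("pics/sidec.png",c)
c=cv2.resize(T["im"][145:335,235:425],None,fx=3.1,fy=3.1,interpolation=cv2.INTER_CUBIC);cv2.imwrite("pics/topc.png",c)
E
```

```text
top rock [0.4318 0.2709 0.0885]
top round [0.449  0.21   0.0826]
top key [0.4862 0.1527 0.0825]
side rock [0.425  0.2688 0.0831]
side round [0.4463 0.2058 0.0802]
side key [0.4848 0.1518 0.0803]
side tab [0.524  0.2575 0.185 ]
side lidmid [0.5558 0.2503 0.1955]
corner [0.713 0.258 0.094]
corner [0.626 0.439 0.004]
corner [0.379 0.282 0.061]
corner [0.485 0.113 0.055]
160 [1, 0, 0, 0, 2, 0, 1, 97, 96, 95, 3, -3, 1, 1, 49, 156, 223]
170 [1, -3, 0, 2, 1, 0, 125, 132, 141, 142, 97, 4, 0, 0, 33, 130, 196]
180 [0, 0, 1, 2, 121, 132, 142, 148, 153, 163, 162, 0, -1, 3, 1, 100, 162]
190 [2, -4, 111, 126, 139, 147, 154, 162, 165, 172, 175, 95, 1, 4, 2, 63, 122]
200 [0, 96, 94, 142, 149, 162, 165, 174, 177, 182, 188, 96, 96, 0, 1, 23, 76]
210 [2, 93, 132, 153, 162, 170, 177, 178, 184, 195, 193, 100, 97, 0, 0, 0, 25]
220 [3, 95, 95, 164, 171, 179, 185, 191, 197, 197, 185, 96, 95, 96, 0, 0, 1]
230 [56, 2, 98, 167, 178, 186, 192, 197, 195, 203, 198, 98, 96, 95, 98, 2, 5]
240 [83, 1, 91, 95, 169, 184, 188, 188, 204, 186, 55, 94, 100, 95, 90, -1, 5]
250 [44, 5, 0, 96, 98, 53, 65, 66, 65, 94, 93, 95, 93, 89, 84, 83, 18]
260 [0, -2, 2, -1, 94, 94, 94, 96, 95, 96, 94, 92, 88, 89, 81, 77, -3]
270 [0, -1, 39, 1, 92, 96, 97, 93, 94, 95, 91, 89, 82, 77, 83, 83, 66]
280 [34, 38, 38, 35, 1, 95, 97, 95, 93, 88, 83, 80, 77, 72, 70, 65, -1]
290 [3, 42, 45, 35, 0, 0, 95, 88, 89, 80, 72, 83, 72, 65, 63, 0, 3]
300 [-1, 36, 38, 39, 46, 0, 83, 81, 85, 79, 72, 68, 62, 3, 4, 7, 0]
310 [2, -1, 8, 40, 43, 39, 2, 77, 77, 70, 68, 1, 0, 22, 23, 0, 5]
320 [0, 3, 1089, 7, 39, 1, 0, -1, 67, 64, 1, 0, 0, 25, 23, 0, 1]
```

View pics/sidec.png

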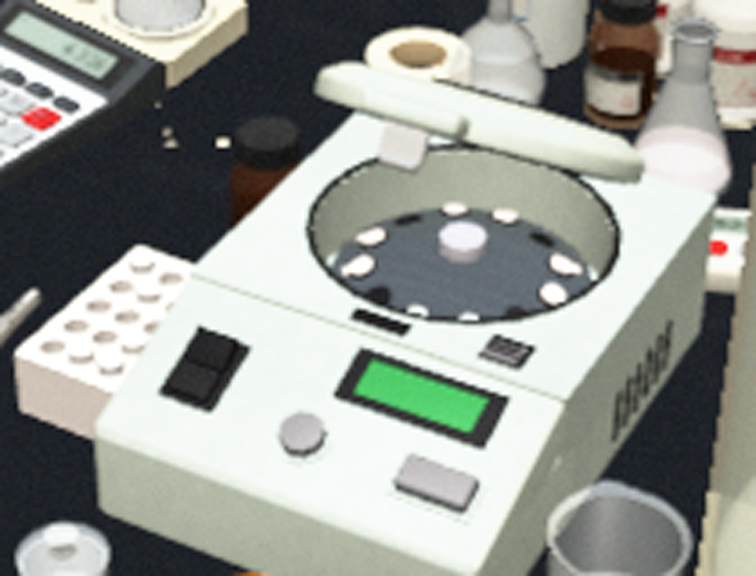

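View pics/topc.png

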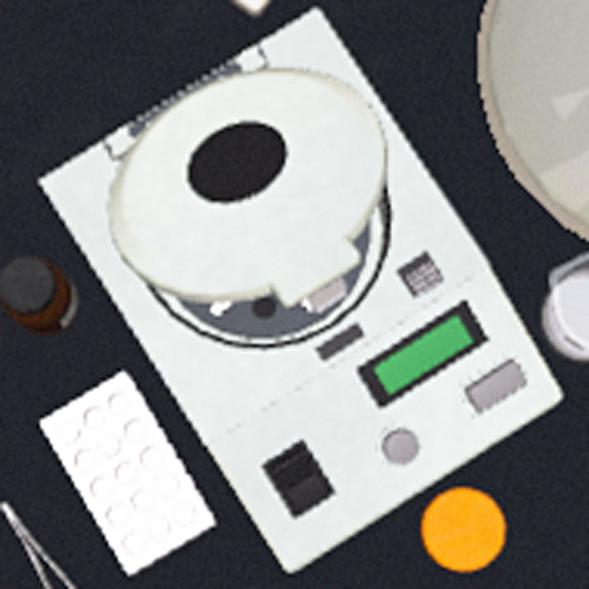

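The crops show the rocker's far half at top-view pixel (328.5,294.5), the oblong key at (395.3,269.5), the tab near (338,234), and the latch slot on the deck at (345,255).

```bash
python3 - <<'E'
from h import *
T=np.load("top0.npz");P=T["P"]; im=T["im"]
f,cx,cy,E,i=cam("top")
def ray(u,v,z):
    o=E[:3,3]; r=E[:3,:3]@np.array([(u-cx)/f,-(v-cy)/f,-1]); return o+r*(z-o[2])/r[2]
c=lambda x,y:(235+x/3.1,145+y/3.1)
bl,br=ray(*c(40,182),.095),ray(*c(318,8),.095)
fl,fr=ray(*c(290,572),.061),ray(*c(563,397),.061)
for a,b in ((bl,br),(fl,fr)): print("w",np.linalg.norm(a-b),"yaw",np.degrees(np.arctan2(*(a-b)[[1,0]]))-90)
for a,b in ((fl,bl),(fr,br)): d=b-a;print("d",np.hypot(*d[:2]),"yaw",np.degrees(np.arctan2(d[1],d[0])))
ctr=(bl+br+fl+fr)/4; print("ctr",ctr)
d=(bl+br-fl-fr);yaw=np.arctan2(d[1],d[0]); X=np.array([np.cos(yaw),np.sin(yaw)]);Y=np.array([-X[1],X[0]])
print("yaw",np.degrees(yaw))
for n,p,z in (("rockfar",c(290,462),.092),("rockmid",c(298,478),.085),("key",c(497,386),.082),("slot",c(340,342),.096)):
    w=ray(*p,z); print(n,w,"mach",(w[:2]-ctr[:2])@X,(w[:2]-ctr[:2])@Y)
# lid angle: plane of disc points
rel=P[...,:2]-ctr[:2]; mx=rel@X; my=rel@Y; z=P[...,2]
k=(abs(my)<80*.001)&(z>.115)&(z<.25)&(mx>-.1)&(mx<.14)
A=np.c_[mx[k],my[k],np.ones(k.sum())]; s=np.linalg.lstsq(A,z[k],rcond=None)[0]; print("lid slope",s,np.arctan(-s[0]))
k2=k&(abs(my)<.02); print("front lid mx,z",[(round(float(a),3),round(float(b),3)) for a,b in sorted(zip(mx[k2],z[k2]))[:12]])
# other tall things right of machine
k=(z>.1)&(z<.6)&(my<-.11)&(mx<.15)&(abs(mx)<.4)&(my>-.35)
print("tall right: max my by mx",[(a,round(float(my[k&(mx>a)&(mx<=a+.05)].max()),3)) for a in np.arange(-.2,.15,.05) if (k&(mx>a)&(mx<=a+.05)).any()])
print(arm.tcp_to_grasp)
E
```

```text
w 0.2000412714045274 yaw 32.87287838278914
w 0.19697912758515648 yaw 32.78129078308855
d 0.2777848413748732 yaw 33.15412208450941
d 0.2781015558544873 yaw 32.522869487418916
ctr [0.54453133 0.26774475 0.078     ]
yaw 32.838315957080844
rockfar [0.43882739 0.27539685 0.092     ] mach -0.08466338897040374 0.06374943069062364
rockmid [0.42979091 0.27062288 0.085     ] mach -0.09484465680592342 0.06463852915895862
key [0.48544638 0.15200798 0.082     ] mach -0.11240402494830908 -0.06520250162639059
slot [0.50980052 0.24597776 0.096     ] mach -0.04098455968086944 0.0005447730766584362
lid slope [-0.5434353  -0.00283198  0.19805914] 0.4977891681948274
front lid mx,z [(-0.028, 0.181), (-0.028, 0.178), (-0.028, 0.181), (-0.028, 0.18), (-0.028, 0.177), (-0.027, 0.18), (-0.027, 0.18), (-0.027, 0.183), (-0.027, 0.18), (-0.027, 0.179), (-0.027, 0.18), (-0.027, 0.181)]
tall right: max my by mx [(np.float64(-0.15000000000000002), -0.203), (np.float64(-0.10000000000000003), -0.169), (np.float64(-0.050000000000000044), -0.16), (np.float64(-5.551115123125783e-17), -0.16), (np.float64(0.04999999999999993), -0.169), (np.float64(0.09999999999999992), -0.204)]
0.0187
```

move_arm([
  [[-0.04,-0.02,-0.03],[0,0,-7],0],
  [[-0.08,-0.04,-0.03],[0,0,-14],0],
  [[-0.12,-0.06,-0.03],[0,0,-21],0],
  [[-0.16,-0.08,-0.03],[0,0,-28],0],
  [[-0.2,-0.1,-0.03],[0,0,-35],0],
  [[-0.24,-0.12,-0.03],[0,0,-42],0],
  [[-0.28,-0.14,-0.03],[0,0,-49],0],
  [[-0.32,-0.155,-0.03],[0,0,-53.1],0],
  [[-0.355,-0.17,-0.03],[0,0,-53.1],0],
  [[-0.39,-0.19,-0.03],[0,0,-53.1],0],
], squeeze=20)

```text
clock: 0.93
position: [0.501, 0.3216, 0.261]
orientation: [-0.0, -0.282, 0.959, -0.0]
force: [0.6, 1.2, 0.4]
grip_width: 0.0001
grip_force: 0.0
```

move_arm([
  [[-0.008,-0.034,0],[0,0,0],0],
  [[-0.008,-0.034,0.02],[0,0,0],0],
  [[-0.008,-0.034,0.04],[0,0,0],0],
  [[-0.008,-0.034,0.045],[0,0,0],0],
  [[-0.008,-0.034,0.045],[0,0,0],0],
])

```text
clock: 1.35
position: [0.5237, 0.2985, 0.214]
orientation: [-0.002, -0.282, 0.959, -0.001]
force: [-0.1, 0.1, -0.8]
grip_width: 0.0002
grip_force: 0.0
```

```bash
python3 - <<'E'
from h import *
o=[]
for n,(a,b,c,d) in (("side",(100,320,215,425)),("top",(140,330,235,425))):
    im,dd=arm.grab_frame(n); o.append(cv2.resize(im[a:b,c:d],(400,420),interpolation=cv2.INTER_CUBIC))
cv2.imwrite("pics/a.png",np.hstack(o)); s=arm.observe();print(s["position"],s["force"],s["clock"],s["q"])
E
```

```text
[0.52486451 0.299684   0.21679465] [ 0.36511277 -0.06223418 -0.41993742] 1.45 [-0.65055354  0.22920208  0.10337372  1.59616789 -0.02430991  1.31723275
  1.60020214]
```

View pics/a.png

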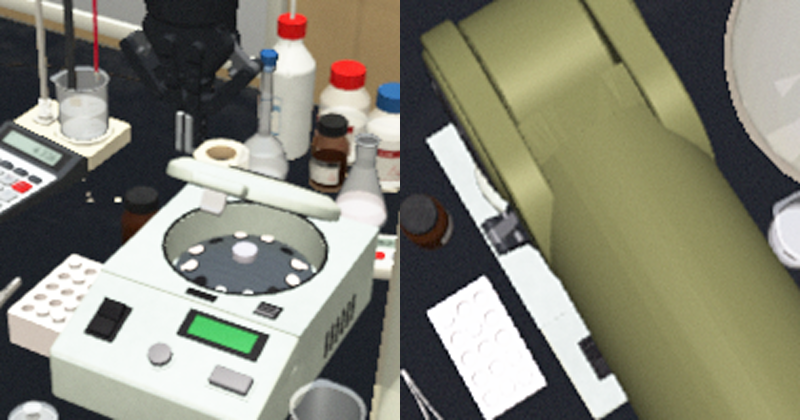

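The side view shows the closed fingertips still about 37 mm left of the lid tab's centre line and above the lid. I'll shift right, then press down along the arc.

move_arm([
  [[-0.007,-0.0375,0],[0,0,0],0],
  [[-0.007,-0.0375,0],[0,0,0],0],
  [[-0.005,-0.0375,0.01],[0,0,0],0],
  [[-0.003,-0.0375,0.02],[0,0,0],0],
  [[-0.001,-0.0375,0.028],[0,0,0],0],
  [[0.001,-0.0375,0.036],[0,0,0],0],
])

```text
clock: 1.95
position: [0.5431, 0.2676, 0.1795]
orientation: [-0.001, -0.283, 0.959, 0.0]
force: [-1.8, -0.4, 2.2]
grip_width: 0.0004
grip_force: 1.2
```

move_arm([
  [[0.004,0,0.008],[0,0,0],0],
  [[0.007,0,0.016],[0,0,0],0],
  [[0.011,0,0.024],[0,0,0],0],
  [[0.015,0,0.032],[0,0,0],0],
  [[0.019,0,0.04],[0,0,0],0],
  [[0.022,0,0.047],[0,0,0],0],
  [[0.025,0,0.053],[0,0,0],0],
  [[0.027,0,0.058],[0,0,0],0],
])

```text
clock: 2.62
position: [0.523, 0.2528, 0.1227]
orientation: [0.002, -0.282, 0.959, 0.0]
force: [3.2, 2.1, 5.1]
grip_width: -0.0
grip_force: 2.0
```

move_arm([
  [[0.001,0,0.004],[0,0,0],0],
  [[0.001,0,0.008],[0,0,0],0],
  [[0.001,0,0.011],[0,0,0],0],
  [[0.001,0,0.013],[0,0,0],0],
  [[0.001,0,0.015],[0,0,0],0],
  [[0.001,0,0.016],[0,0,0],0],
  [[0.001,0,0.016],[0,0,0],0],
])

```text
clock: 3.2
position: [0.5207, 0.2514, 0.1076]
orientation: [-0.001, -0.282, 0.959, -0.0]
force: [-3.3, -1.1, 12.8]
grip_width: -0.0001
grip_force: 6.2
```

move_arm([
  [[0.001,0,0.001],[0,0,0],0],
  [[0.001,0,0.002],[0,0,0],0],
  [[0.001,0,0.002],[0,0,0],0],
  [[0.001,0,-0.02],[0,0,0],0],
  [[0.001,0,-0.05],[0,0,0],0],
  [[0.001,0,-0.07],[0,0,0],0],
  [[0.001,0,-0.07],[0,0,0],0],
])

```text
clock: 3.78
position: [0.522, 0.252, 0.1804]
orientation: [0.003, -0.282, 0.959, 0.001]
force: [1.0, -0.5, 0.9]
grip_width: -0.0002
grip_force: 0.0
```

```bash
python3 - <<'E'
from h import *
im,d=arm.grab_frame("side"); cv2.imwrite("pics/b.png",cv2.resize(im[150:330,205:425],(733,600),interpolation=cv2.INTER_CUBIC)); s=arm.observe();print(s["position"],s["force"],s["clock"])
E
```

```text
[0.52100765 0.25150436 0.17810181] [ 0.12632304 -1.06723051 -0.0968542 ] 3.8333
```

View pics/b.png

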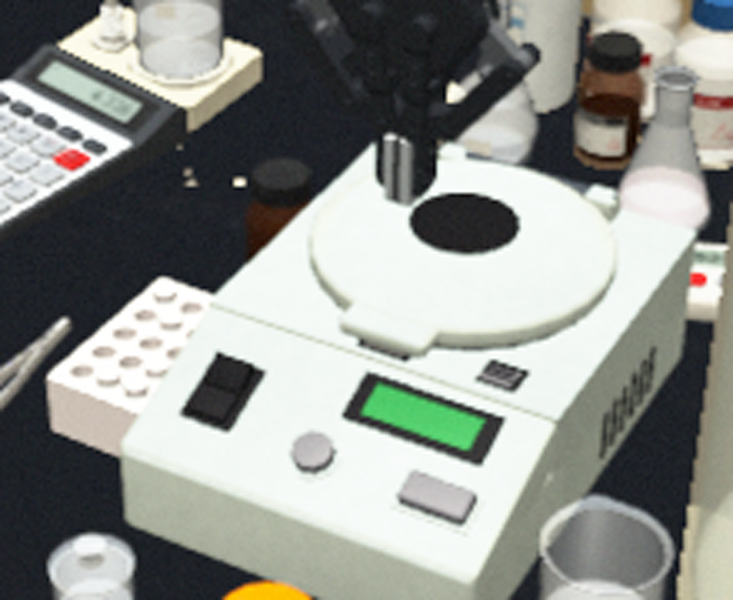

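The lid lies shut with the fingers clear above it, and the rocker is at crop (222,390). Next I go above the rocker's far half.

move_arm([
  [[0.02,0.02,0.01],[0,0,0],0],
  [[0.04,0.04,0.02],[0,0,0],0],
  [[0.0635,0.065,0.035],[0,0,0],0],
  [[0.0635,0.065,0.06],[0,0,0],0],
  [[0.0635,0.065,0.075],[0,0,0],0],
  [[0.0635,0.065,0.075],[0,0,0],0],
  [[0.0635,0.065,0.075],[0,0,0],0],
])

```text
clock: 4.42
position: [0.4303, 0.2704, 0.0996]
orientation: [-0.002, -0.282, 0.959, -0.001]
force: [0.8, 0.1, 0.7]
grip_width: -0.0
grip_force: 0.0
```

```bash
python3 - <<'E'
from h import *
im,d=arm.grab_frame("side"); cv2.imwrite("pics/c.png",cv2.resize(im[150:330,205:425],(733,600),interpolation=cv2.INTER_CUBIC)); s=arm.observe();p=s["position"]
r=p[:2]-[.5445,.2677];a=np.radians(32.84);print(p,s["force"],s["clock"],"mach",r@[np.cos(a),np.sin(a)],r@[-np.sin(a),np.cos(a)])
E
```

```text
[0.43142824 0.27098653 0.10085383] [-0.69910266  0.18187173  0.44176527] 4.4667 mach -0.09321928552485922 0.0640795440697259
```

View pics/c.png

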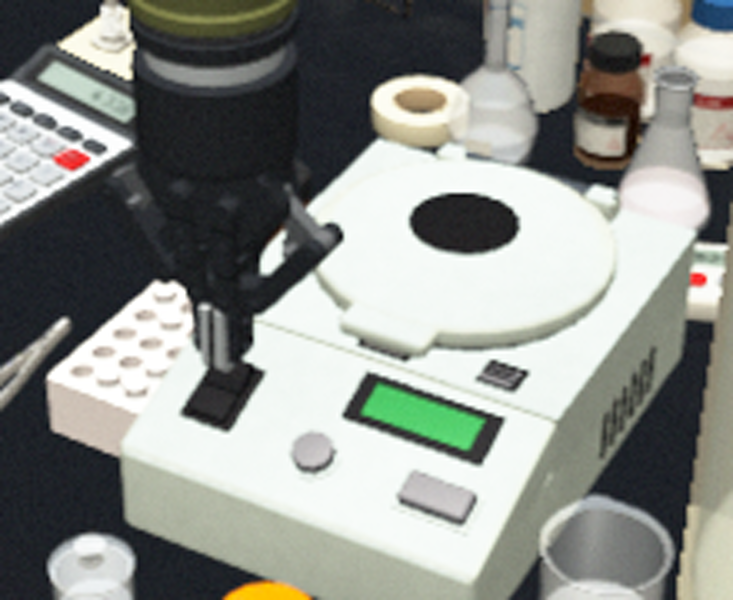

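The lid is still shut, and the fingertips hover at (220,365), right over the rocker's far half. Pressing.

move_arm([
  [[-0.002,0,0.003],[0,0,0],0],
  [[-0.002,0,0.006],[0,0,0],0],
  [[-0.002,0,0.009],[0,0,0],0],
  [[-0.002,0,0.011],[0,0,0],0],
  [[-0.002,0,0.013],[0,0,0],0],
  [[-0.002,0,0.014],[0,0,0],0],
])

```text
clock: 4.97
position: [0.4337, 0.2727, 0.0885]
orientation: [0.0, -0.282, 0.959, 0.0]
force: [-3.4, -2.2, 12.9]
grip_width: 0.0001
grip_force: 6.7
```

move_arm([
  [[0,0,0.001],[0,0,0],0],
  [[0,0,0.001],[0,0,0],0],
  [[0,0,-0.02],[0,0,0],0],
  [[0.0,0,-0.05],[0,0,0],0],
  [[0.02,-0.04,-0.05],[0,0,0],0],
  [[0.02,-0.08,-0.05],[0,0,0],0],
  [[0.02,-0.128,-0.05],[0,0,0],0],
  [[0.02,-0.128,-0.05],[0,0,0],0],
])

```text
clock: 5.63
position: [0.489, 0.1464, 0.1378]
orientation: [0.001, -0.278, 0.961, -0.002]
force: [-0.3, -0.3, 0.5]
grip_width: 0.0001
grip_force: 0.0
```

```bash
python3 - <<'E'
from h import *
im,d=arm.grab_frame("side"); cv2.imwrite("pics/d.png",cv2.resize(im[190:330,225:395],(728,600),interpolation=cv2.INTER_CUBIC)); s=arm.observe();p=s["position"]
r=p[:2]-[.5445,.2677];a=np.radians(32.84);print(p,s["force"],s["clock"],"mach",r@[np.cos(a),np.sin(a)],r@[-np.sin(a),np.cos(a)])
E
```

```text
[0.48831965 0.14799412 0.13752216] [-0.12232737 -0.33931557 -0.34126912] 5.6833 mach -0.11211795724764341 -0.0701091571985115
```

View pics/d.png

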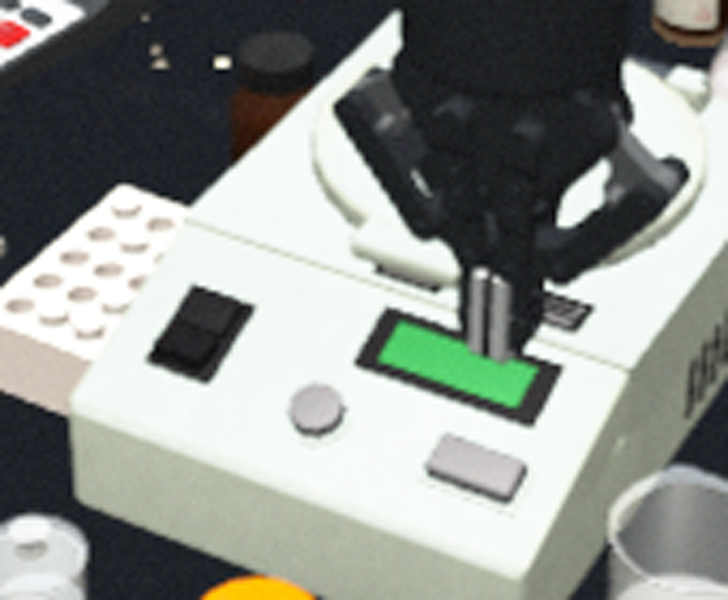

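The near half now seems to stand out with a visible front face at (180,345). I'll check that against the earlier image and depth.

```bash
python3 - <<'E'
from h import *
S=np.load("side0.npz"); D=[];I=[]
for k in range(6):
    im,d=arm.grab_frame("side"); D.append(pts("side",d))
P1=np.median(D,0); P0=S["P"]
a=np.radians(32.84)
def prof(P):
    r=P[...,:2]-[.5445,.2677]; mx=r@[np.cos(a),np.sin(a)]; my=r@[-np.sin(a),np.cos(a)]
    pz=.061+(mx+.14)*np.tan(np.radians(20))
    k=abs(my-.064)<.008
    return [(b,round(float(1000*np.median((P[...,2]-pz)[k&(abs(mx-b/1000)<.002)])),1)) for b in range(-120,-68,4) if (k&(abs(mx-b/1000)<.002)).any()]
print(prof(P0));print(prof(P1))
o=[cv2.resize(i[240:300,250:320],(400,343),interpolation=cv2.INTER_CUBIC) for i in (S["im"],im)]
o=[cv2.convertScaleAbs(i,alpha=2.5) for i in o]
cv2.imwrite("pics/e.png",np.hstack(o))
E
```

```text
[(-120, 2.0), (-116, 1.7), (-112, 5.6), (-108, 7.4), (-104, 7.5), (-100, 6.5), (-96, 7.6), (-92, 9.7), (-88, 11.1), (-84, 11.6), (-80, 1.3), (-76, 2.3), (-72, 2.3)]
[(-120, 1.1), (-116, 3.6), (-112, 8.4), (-108, 11.0), (-104, 9.5), (-100, 7.7), (-96, 7.0), (-92, 7.3), (-88, 7.0), (-84, 6.9), (-80, 3.5), (-76, 1.5), (-72, 1.4)]
```

View pics/e.png

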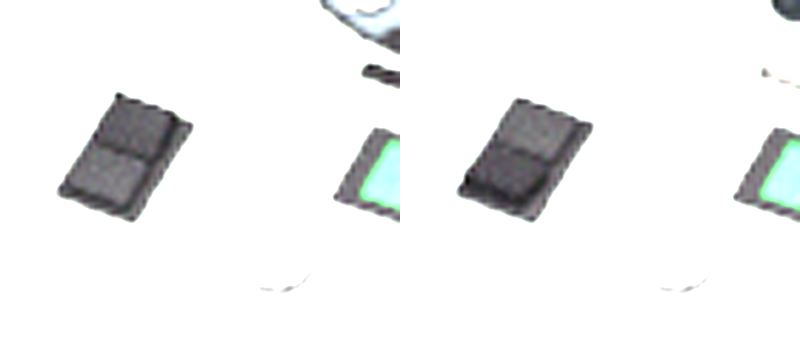

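Confirmed in picture and depth: the far half is down and the near half stands up, so the mains is on. Now the oblong key.

move_arm([
  [[0.009,0.005,0.02],[0,0,0],0],
  [[0.009,0.005,0.04],[0,0,0],0],
  [[0.009,0.005,0.05],[0,0,0],0],
  [[0.009,0.005,0.053],[0,0,0],0],
  [[0.009,0.005,0.056],[0,0,0],0],
  [[0.009,0.005,0.058],[0,0,0],0],
  [[0.009,0.005,0.058],[0,0,0],0],
])

```text
clock: 6.57
position: [0.4758, 0.1542, 0.08]
orientation: [0.0, -0.282, 0.959, 0.0]
force: [-1.9, 0.4, 1.8]
grip_width: 0.0006
grip_force: 1.1
```

move_arm([
  [[0,-0.002,0.001],[0,0,0],0],
  [[0,-0.002,0.002],[0,0,0],0],
  [[0,-0.002,0.003],[0,0,0],0],
  [[0,-0.002,0.004],[0,0,0],0],
  [[0,-0.002,0.005],[0,0,0],0],
  [[0,-0.002,0.005],[0,0,0],0],
])

```text
clock: 7.07
position: [0.4779, 0.1527, 0.0766]
orientation: [0.002, -0.282, 0.959, 0.001]
force: [-3.5, 1.3, 13.7]
grip_width: 0.0001
grip_force: 6.9
```

move_arm([
  [[0,0,0.001],[0,0,0],0],
  [[0,0,0.001],[0,0,0],0],
  [[0,0,0.001],[0,0,0],0],
  [[0,0,0.001],[0,0,0],0],
  [[0,0,0.001],[0,0,0],0],
  [[0,0,0.001],[0,0,0],0],
])

```text
clock: 7.57
position: [0.478, 0.1528, 0.0765]
orientation: [0.002, -0.282, 0.959, 0.001]
force: [-5.8, -0.6, 19.5]
grip_width: -0.0002
grip_force: 9.8
```

```bash
python3 - <<'E'
from h import *
D=[]
for k in range(5):
    im,d=arm.grab_frame("side"); D.append(pts("side",d)); s=arm.observe(); print(s["position"].round(4),s["force"].round(1),s["clock"])
P1=np.median(D,0);P0=np.load("side0.npz")["P"]; a=np.radians(32.84)
def prof(P):
    r=P[...,:2]-[.5445,.2677]; mx=r@[np.cos(a),np.sin(a)]; my=r@[-np.sin(a),np.cos(a)]
    pz=.061+(mx+.14)*np.tan(np.radians(20))
    return [(b,round(float(1000*np.median((P[...,2]-pz)[k])),1)) for b in range(-90,-70,3) if (k:=(abs(my-b/1000)<.0015)&(abs(mx+.1125)<.006)&(P[...,2]<.1)).any()]
print(prof(P0),prof(P1))
cv2.imwrite("pics/f.png",cv2.resize(im[190:330,225:395],(728,600),interpolation=cv2.INTER_CUBIC))
E
```

```text
[0.478  0.1527 0.0765] [-5.8 -0.3 19.3] 7.6167
[0.478  0.1528 0.0765] [-5.8 -0.4 18.7] 7.6667
[0.478  0.1527 0.0764] [-5.6 -0.5 18.9] 7.7167
[0.478  0.1528 0.0765] [-5.4  1.1 18.6] 7.7667
[0.478  0.1527 0.0765] [-6.   0.3 18.7] 7.8167
[(-90, 1.2), (-87, 1.9), (-84, 1.0), (-81, 5.3), (-78, 9.4), (-75, 9.7), (-72, 9.4)] [(-90, 1.3), (-87, 1.2), (-84, 1.8), (-81, 3.4), (-78, 5.5), (-75, 5.2), (-72, 6.9)]
```

View pics/f.png

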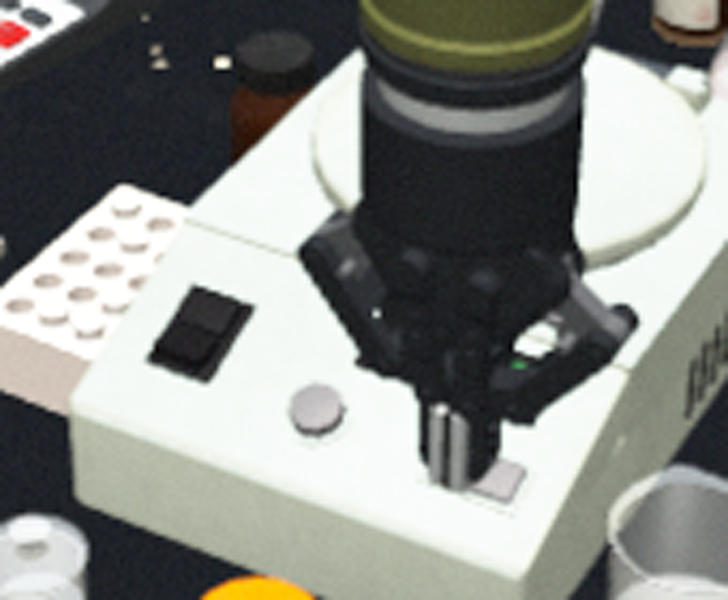

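The picture shows the fingers on the oblong key at (465,475). Depth has it about 4 mm lower, so it is fully in, and it is against its stop at about 19 N. The round key is untouched, the lid is shut and the rocker is on.

```bash
python3 -c "
from cell import arm
print(arm.close_job())"
```

```text
the job is handed in; nothing more can be done
None
```

I pressed the lid shut until it held by itself, switched the mains rocker on, and handed the job in at about 7.8 s with the short-spin key held fully in at about 19 N; I left the round key and the loose items alone.

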